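# Pack the last panel and fold the carton shut

### The arm

A 6-joint arm with a two-finger parallel gripper is mounted at the origin on the work surface. World frame = base frame: x ahead of the robot, y to its left, z up, the work surface at z = 0. Lengths are in m, angles in degrees, forces in N, time in s.
With the tool pointing down it reaches from about 0.325 to 0.85 m from the base axis. Payload 15.5 kg.
Tool frame: the origin (TCP) lies between the finger pads; the fingertips stand arm.tip_extent ahead of it and the grasp point (between the pads) lies 5 mm behind it (arm.tip_extent is the distance from the TCP to the fingertips, in m); z points along the fingers, y is the line along which they close (so a half turn about z gives the same grasp; the last joint's range is limited). The gripper opens to 91 mm and grips with 3 to 60 N. Pads are 32 mm wide; open, the fingers measure 118 mm over their backs; the gripper's body (76 mm by 178 mm) begins 60 mm behind the grasp point.
Start: joints at [-73.883, 28.281, 77.091, -0, 74.628, -5.472], TCP at [0.23, -0.581, 0.228] pointing down, gripper open.
Joint ranges: [-166.48, 166.48], [-47.26, 123.95], [12.59, 153.08], [-70.14, 250.14], [6.76, 159.57], [-176.63, 176.63]. Speed limits (degrees/s): [108.29, 108.29, 147.25, 172.46, 172.46, 172.46].

### API

Orientations are given as a 3x3 rotation matrix whose columns are the frame's x, y, z axes.
In Python, from rig import arm, hand, kin, telemetry, optics gives the robot as it stands. Calls block until the motion is done:
- arm.move_to(position, orientation): joint-space move of the TCP to a pose.
- arm.move_l(position, orientation=None, feed=0.15): straight line of the TCP; orientation=None keeps the orientation; feed is the mean speed in m/s.
- arm.move_joints(angles): joint-space move.
- hand.grip(opening): finger opening in m; the grip force is fixed at half the most; returns when the fingers have stopped.
- arm.sleep(seconds).
- kin.solve_ik(position, orientation): joint angles nearest the present ones, or None.
- telemetry.observe(): the state.
- optics.snapshot(name): name is "scene" or "top" or "wrist"; returns the picture (400x640x3 uint8, red, green, blue); there is no depth.
- optics.get_calibration(name): a dict with "intrinsics" (3x3 intrinsics, pixels), "k1" (the pictures are not rectified: a ray, as slopes to the right and down, at radius r is drawn at 1 + k1 r^2 times it, then the intrinsics apply), "cam_to_world" (4x4, takes a point from camera to world coordinates). Camera axes: x right, y down, z forward; pixel columns grow to the right and rows downward; lengths in m; the calibration is good to about 2 mm. A picture is of the moment at which its call begins: read the wrist's pose just before it. get_calibration takes no time and is no camera call; for the wrist camera it gives the pose at the moment of the call.
A pose or a line that the arm cannot do raises arm.Unreachable and nothing moves.
- arm.sign_off(): hands the job in; it is judged then, once.
Trained networks look in the newest picture that a camera, given by its name, has taken for a name from the list of things; names that differ only in an ending like _2 or _b are one class to them, and where a whole thing is asked for, a point or a joint stands for the part that bears it (a point fixed in the world has none). Each returns a list of dicts, best first, with "conf" (0 to 1); they miss things now and then, are a little off and sometimes report something else, mostly with a low value. They report only what shows in the picture. A call takes as long as a camera call.
- optics.spot_in(target, camera): "extent" ([left, top, right, bottom] in pixels, round what is visible of it).
- optics.masks_of(target, camera): "mask" (400x640 bool, what is visible of it) and "extent" ([left, top, right, bottom] in pixels, round what is visible of it).
The state is a dict: "t": time; "joint_positions": joint angles; "dq": joint speeds; "tau": joint torques, N m; "ee_pos": TCP position; "tool_rot": TCP orientation; "force": force on the tool from outside, world axes, zero at the start; "torque": the same for the moment, N m; "width": finger opening in m; "grasp_force": force on a finger pad.
Only numpy, scipy, OpenCV 4.12 (cv2) and the standard library are available. Lean on these libraries where they do the work, as an engineer would, in place of code of your own. Each camera call takes 0.05 s, during which the arm holds its last target. There are 200 camera calls.

### The job

Take the taller of the two black panels out of the wooden rack and push it fully home into the slot in the grey insert of the open carton on the sloping stand. Let go of it, then fold the carton shut: the short flap first, and only when that lies flat the long flap over it, so that both end up flat and closed. Leave the low panel, the mug and the tape roll where they are.

Things in the scene. Friction and masses are not known exactly. Their poses are not given: they have to be found in the camera images.
- carton: Open cardboard carton, outside 140 (x) x 150 (y) x 105 mm (z), walls and floor 4 mm, fixed on a grey sheet-metal stand that leans it 25 degrees away from the robot. Origin: centre of its underside; x runs from the high near side down to the low far side, y to the left, z out through the open mouth, up and away from the robot. Carton and stand do not move when pushed.
- slot (a point): Centre of the slot's mouth, 52 mm above the carton's underside, axes as the carton's. The slot (107 mm along x, 13 mm along y, 2 mm chamfer) is in a grey insert filling the carton to this height; it goes 48 mm down, to the carton floor. The panel fits with its 100 mm side along x; when home its centre is 46.5 mm above the underside and its upper edge 16 mm below the rim.
- mouth (a point): Centre of the carton's open mouth, level with the rim, 105 mm above its underside. Looking in: six flat black discs (r 14, 4 mm high) lie on the insert at y = +-50 mm; the rest between the insert and the rim is free.
- short_flap (a joint): Hinge of the short flap (cardboard, 136 mm along carton x, 55 mm long, 3 mm thick) on the left (+y) rim; hinge line at carton y = +75, z = 105 mm, in its under face. 0 = closed flat, pointing to -y; 1.57 = standing along carton z; more = leaning outward, at most 2.3. Swings under a push below 2 N and stays where left.
- long_flap (a joint): Hinge of the long flap (cardboard, 136 mm along carton x, 102 mm long, 3 mm thick) on the right (-y) rim; hinge line at carton y = -75, z = 109 mm, in its under face. 0 = closed flat, pointing to +y, over the edge of the short flap; 1.57 = standing along carton z; more = leaning outward, at most 2.3. Swings under a push below 2 N and stays where left.
- short_flap_edge (a point): Middle of the free edge of the short flap.
- long_flap_edge (a point): Middle of the free edge of the long flap.
- tall_panel: The panel to pack: flat stiff black plastic plate with two thin grey lines, 100 (x) x 10 (y, thickness) x 85 mm (z, upright), 0.1 to 0.15 kg. Origin: middle of its lower edge. It stands upright in one of the two parallel slots of the rack (either one), 20 mm deep in it, free above.
- tall_panel_center (a point): Centre of the tall panel, 42.5 mm above its origin along its z.
- low_panel: A like plate only 50 mm high, standing in the other slot of the rack, 60 mm from the tall one. Not to be moved.
- rack: Light wooden block 130 x 130 x 30 mm with two slots along its x, at y = +-30 mm, each 105 x 13 mm and 20 mm deep, so panels stand 10 mm above the bench. Origin: centre of its underside. It is on the robot's left or right.
- mug: Red mug, r 40, 95 mm high; origin under its centre. A bystander.
- tape: Roll of paper tape lying flat, r 50, 48 mm high; origin under its centre. A bystander.

How it is judged:
By the outcome, as a careful person would: the job done as asked, in the order asked, and still so for the second after the job is handed in, with the robot touching nothing.
It also fails if it takes over 66 s, if anything falls off the work surface, if the arm or the gripper's body presses on something with over 40 N, if the wrist force passes 120 N, or if a joint passes its speed limit or range.

## Working session

There is one attempt and no reset: what is moved stays moved. The work goes in short steps, each a Python script; the robot and the scene stay as the last script left them, time stands still between calls to the robot, and variables do not carry over. Pictures are saved under pics/ and viewed, at most 10 in all, crops included, and the job is handed in when it is done.

```bash
ls; mkdir -p pics
python3 - <<'E'
from rig import arm,hand,kin,telemetry,optics
import cv2,numpy as np
s=telemetry.observe();print(s['t'],s['ee_pos'],s['width'],arm.tip_extent)
ims=[]
for n in("scene","top"):
    im=optics.snapshot(n);cv2.imwrite(f"pics/{n}0.png",im[:,:,::-1])
    c=optics.get_calibration(n);print(n,np.round(c['intrinsics'],1).tolist(),c['k1'],np.round(c['cam_to_world'],3).tolist())
    for t in("tall_panel","low_panel","rack","carton","short_flap","long_flap","mug","tape"):
        print(t,[(np.round(d['extent']).tolist(),round(d['conf'],2)) for d in optics.spot_in(t,n)[:2]])
E
```

```text
pics
rig.py
0.0 [ 0.2298679  -0.58080815  0.22734552] 0.0911635206196348 0.014
scene [[360.9, 0.0, 322.1], [0.0, 360.9, 197.4], [0.0, 0.0, 1.0]] -0.05771662745859666 [[0.593, 0.619, -0.515, 1.062], [0.805, -0.447, 0.39, -0.363], [0.011, -0.646, -0.763, 0.825], [0.0, 0.0, 0.0, 1.0]]
tall_panel [([375.0, 120.0, 402.0, 155.0], 0.96)]
low_panel [([362.0, 136.0, 387.0, 161.0], 0.54)]
rack [([354.0, 133.0, 407.0, 173.0], 0.76)]
carton [([259.0, 141.0, 355.0, 235.0], 0.74)]
short_flap [([311.0, 137.0, 351.0, 186.0], 0.86), ([262.0, 140.0, 353.0, 233.0], 0.4)]
long_flap [([270.0, 165.0, 314.0, 219.0], 0.6)]
mug [([408.0, 176.0, 441.0, 222.0], 0.85)]
tape [([231.0, 294.0, 278.0, 337.0], 0.75), ([313.0, 140.0, 352.0, 183.0], 0.39)]
top [[375.9, 0.0, 314.8], [0.0, 375.9, 202.5], [0.0, 0.0, 1.0]] -0.05679381431019356 [[-0.025, -0.998, 0.055, 0.525], [-0.999, 0.026, 0.019, -0.005], [-0.021, -0.054, -0.998, 0.948], [0.0, 0.0, 0.0, 1.0]]
tall_panel [([166.0, 231.0, 181.0, 278.0], 0.91), ([279.0, 154.0, 386.0, 273.0], 0.59)]
low_panel [([194.0, 233.0, 207.0, 271.0], 0.88)]
rack [([163.0, 224.0, 224.0, 282.0], 0.96)]
carton [([278.0, 154.0, 382.0, 267.0], 0.58)]
short_flap [([281.0, 192.0, 301.0, 253.0], 0.6)]
long_flap [([353.0, 154.0, 384.0, 234.0], 0.69)]
mug [([184.0, 124.0, 230.0, 167.0], 0.65)]
tape [([414.0, 121.0, 455.0, 165.0], 0.82)]
```

Run:
```python
import cv2,numpy as np
t=cv2.imread("pics/top0.png");s=cv2.imread("pics/scene0.png")
a=cv2.resize(t[110:300,150:470],None,fx=2.5,fy=2.5,interpolation=cv2.INTER_CUBIC)
cv2.imwrite("pics/topc.png",a)
b=cv2.resize(s[110:240,250:450],None,fx=4,fy=4,interpolation=cv2.INTER_CUBIC)
cv2.imwrite("pics/scenec.png",b)
```

```text
(no output)
```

View pics/topc.png

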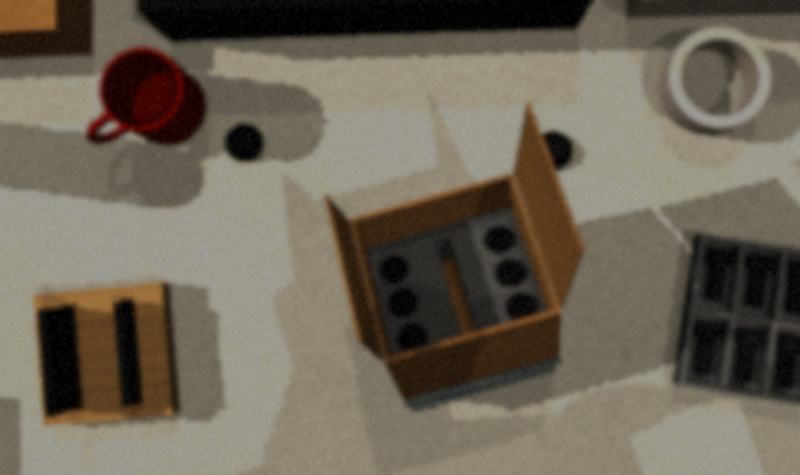

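View pics/scenec.png

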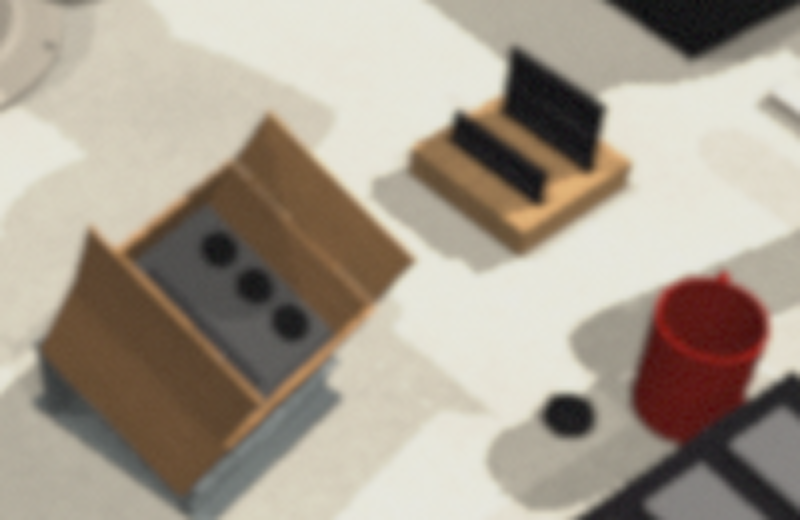

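The top view shows the carton mid-bench, rotated about 13° with the slot at crop (455,285). The rack is on the left, with the tall panel in the outer slot at (60,360) and the low one at (128,350). Both flaps lean outward. Next I'll set up the camera helpers and take rough positions.

```bash
cat > h.py <<'E'
from rig import arm,hand,kin,telemetry,optics
import cv2,numpy as np
from scipy.spatial.transform import Rotation as R
from scipy.optimize import least_squares
def ray(c,uv):
    K=np.array(c['intrinsics']);T=np.array(c['cam_to_world'])
    p=cv2.undistortPoints(np.array([[uv]],float),K,np.array([c['k1'],0,0,0,0.]))[0,0]
    return T[:3,3],T[:3,:3]@np.array([p[0],p[1],1])
def at_z(c,uv,z):
    o,d=ray(c,uv);return o+d*(z-o[2])/d[2]
def proj(c,P):
    T=np.array(c['cam_to_world']);P=(np.atleast_2d(P)-T[:3,3])@T[:3,:3]
    s=P[:,:2]/P[:,2:];s=s*(1+c['k1']*(s**2).sum(1,keepdims=True))
    K=np.array(c['intrinsics']);return s*[K[0,0],K[1,1]]+K[:2,2]
def down(yaw): # tool z down, tool y at yaw+90 (panel x along tool x)
    return R.from_euler('z',yaw,degrees=True).as_matrix()@np.diag([1,-1,-1.])
def carton_R(yaw,tilt=25): # z leans away (+x)
    return R.from_euler('z',yaw,degrees=True).as_matrix()@R.from_euler('y',tilt,degrees=True).as_matrix()
E
python3 - <<'E'
from h import *
t=optics.get_calibration('top')
print('rack',at_z(t,(193.5,253),.03))
up=lambda x,y:(150+x/2.5,110+y/2.5)
print('tallpanel top',at_z(t,up(58,308),.095),at_z(t,up(62,415),.095))
print('low',at_z(t,up(122,300),.06),at_z(t,up(131,404),.06))
for p in [(350,220),(388,358),(558,312),(512,178),(445,240),(465,330)]: print(p,at_z(t,up(*p),.16),at_z(t,up(*p),.1))
w=optics.get_calibration('wrist');s=telemetry.observe()
print(w['intrinsics'],w['k1'])
print('cam in tool',np.array(s['tool_rot']).T@(np.array(w['cam_to_world'])[:3,3]-s['ee_pos']),np.round(np.array(s['tool_rot']).T@np.array(w['cam_to_world'])[:3,:3],3))
print(np.round(s['tool_rot'],2))
for q in (0,180):
  for yaw in (10,15):
    Rc=carton_R(yaw);Rt=Rc@R.from_euler('z',q,degrees=True).as_matrix()@np.diag([1,-1,-1.])
    for h in (.08,.17,.25):
        print(q,yaw,h,kin.solve_ik(np.array([.5,0,.07])+Rc[:,2]*h,Rt))
E
```

```text
rack [0.45842828 0.31464195 0.03      ]
tallpanel top [0.50933991 0.33910482 0.095     ] [0.41145431 0.3364134  0.095     ]
low [0.51497609 0.29069145 0.06      ] [0.41620048 0.2832894  0.06      ]
(350, 220) [0.57870598 0.06241053 0.16      ] [0.58281322 0.06752727 0.1       ]
(388, 358) [0.4624546  0.03320385 0.16      ] [0.45770663 0.03609583 0.1       ]
(558, 312) [ 0.49716901 -0.10961177  0.16      ] [ 0.49506535 -0.11759847  0.1       ]
(512, 178) [ 0.61045525 -0.07472846  0.16      ] [ 0.61698092 -0.08005799  0.1       ]
(445, 240) [ 0.55977142 -0.01699269  0.16      ] [ 0.56243637 -0.01792433  0.1       ]
(465, 330) [ 0.48418274 -0.03164073  0.16      ] [ 0.48108987 -0.03368815  0.1       ]
[[302.28893644   0.         318.38530453]
 [  0.         302.28893644 200.10616436]
 [  0.           0.           1.        ]] -0.04922580975919046
cam in tool [ 0.06683905  0.00099596 -0.15791864] [[ 0.    -0.971 -0.24 ]
 [ 1.     0.    -0.   ]
 [ 0.    -0.24   0.971]]
[[ 0.93  0.37 -0.  ]
 [ 0.37 -0.93  0.  ]
 [ 0.   -0.   -1.  ]]
0 10 0.08 [-2.45693868 38.9769052  76.37088153 -5.2310093
[... 368 characters left out ...]

  74.79776247]
0 15 0.25 [  0.3705299   37.09237475  54.59035438  -6.632762   112.46547785
  74.14578533]
180 10 0.08 [  -2.45693868   38.9769052    76.37088153   -5.23100932   89.13702108
 -101.24244631]
180 10 0.17 [  -1.79468616   37.29332136   65.5466186    -5.06021367  101.65063346
 -101.74091127]
180 10 0.25 [  -1.26217908   37.39626566   53.99844362   -5.14805937  113.09756548
 -102.25457776]
180 15 0.08 [  -1.1799596    38.8003899    76.77053617   -6.76525438   88.56377806
 -104.56276309]
180 15 0.17 [  -0.32083937   37.05340895   66.035024     -6.5331245   101.05625101
 -105.20223753]
180 15 0.25 [   0.3705299    37.09237475   54.59035438   -6.632762    112.46547785
 -105.85421467]
```

Run:
```python
from h import *
import pickle
Rc=carton_R(13);Rt=Rc@np.diag([1,-1,-1.])
o=np.array([.51,-.025,.09])
out=[]
def pose(h,dx,dy): return o+Rc@np.array([dx,dy,h])
q=np.array(kin.solve_ik(pose(.27,-.03,0),Rt));q0=q.copy();q0[0]=-60
arm.move_joints(q0);print(telemetry.observe()['t'])
arm.move_joints(q);print(telemetry.observe()['t'])
for i,(dx,dy) in enumerate([(-.03,0),(-.08,0.04)]):
    if i: arm.move_l(pose(.27,dx,dy),Rt,feed=.2)
    c=optics.get_calibration('wrist');im=optics.snapshot('wrist');out.append(c)
    cv2.imwrite(f'pics/w{i}.png',im[:,:,::-1])
    for t in("slot","carton","short_flap","long_flap","mouth"):
        r=optics.spot_in(t,'wrist')
        print(t,[(np.round(d['extent']).tolist(),round(d['conf'],2)) for d in r[:2]])
pickle.dump(out,open('cal.pkl','wb'));print(telemetry.observe()['t'])
```

```text
2.175
4.2333
slot [([231.0, 78.0, 433.0, 222.0], 0.58)]
carton [([232.0, 78.0, 435.0, 226.0], 0.85), ([28.0, 82.0, 84.0, 164.0], 0.21)]
short_flap [([233.0, 90.0, 262.0, 221.0], 0.7), ([25.0, 79.0, 87.0, 164.0], 0.32)]
long_flap [([385.0, 80.0, 431.0, 221.0], 0.56)]
mouth [([232.0, 82.0, 434.0, 226.0], 0.66)]
slot [([269.0, 16.0, 488.0, 183.0], 0.59)]
carton [([272.0, 17.0, 492.0, 184.0], 0.65)]
short_flap [([272.0, 36.0, 293.0, 181.0], 0.73)]
long_flap [([419.0, 14.0, 485.0, 185.0], 0.64), ([49.0, 43.0, 106.0, 126.0], 0.19)]
mouth [([271.0, 15.0, 490.0, 180.0], 0.69)]
5.3
```

View pics/w0.png

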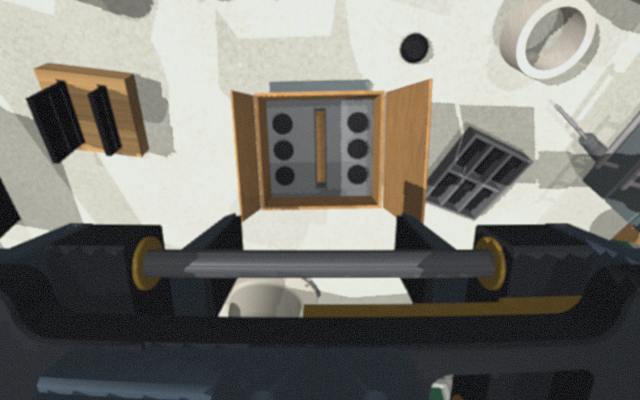

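View pics/w1.png

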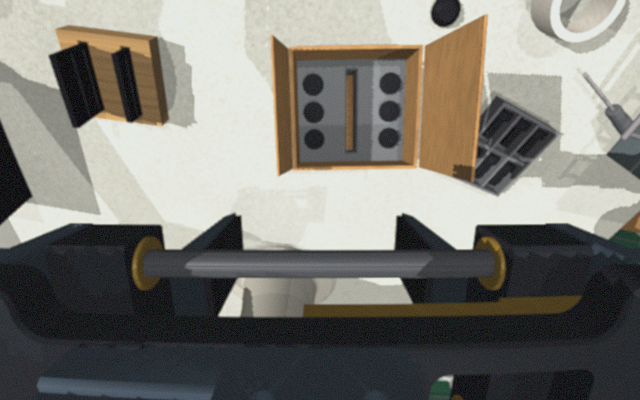

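Both wrist views show the carton squarely, with the slot centred at about (320,148) in w0 and (351,112) in w1, and six discs around it. I'll fit the carton pose to the disc centroids, the slot and the rim corners.

```bash
cat > fit.py <<'E'
from h import *
import pickle
cal=pickle.load(open('cal.pkl','rb'))
def blobs(im,roi,guess,lo,hi,amin,amax):
    g=cv2.GaussianBlur(cv2.cvtColor(im,cv2.COLOR_BGR2GRAY),(3,3),0)
    m=((g<hi)&(g>=lo)).astype(np.uint8);k=np.zeros_like(m);k[roi[1]:roi[3],roi[0]:roi[2]]=1
    n,l,st,ce=cv2.connectedComponentsWithStats(m*k,connectivity=4)
    return [(ce[i],st[i,4]) for i in range(1,n) if amin<st[i,4]<amax]
D=[]
seeds=[[(282,124),(283,149),(285,175),(357,121),(358,149),(359,174)],[(313,84),(313,111),(314,138),(390,83),(390,109),(389,137)]]
slots=[(314,108,327,188),(345,68,358,153)]
rims=[[(256,93),(260,208),(384,205),(383,93)],[(290,47),(292,171),(417,165),(421,46)]]
for i in range(2):
    im=cv2.imread(f'pics/w{i}.png');g=cv2.cvtColor(im,cv2.COLOR_BGR2GRAY).astype(float);r=[]
    for (u,v) in seeds[i]:
        p=g[v-15:v+16,u-14:u+15];bg=np.median(p[[0,1,-1,-2]]);lo=p.min();wt=np.clip((bg-p)/(bg-lo)-.35,0,.3)
        yy,xx=np.mgrid[v-15:v+16,u-14:u+15];wt[(yy-v)**2+(xx-u)**2>13**2]=0
        r.append((np.sum(wt*xx)/wt.sum(),np.sum(wt*yy)/wt.sum()))
    D.append(np.array(r))
    print(np.round(r,1).tolist())
def model(p):
    Rc=carton_R(p[3],p[4]);o=p[:3]
    d=p[5]; discs=np.array([[s*d,y,.056] for y in(.05,-.05) for s in(1,0,-1)])
    rim=np.array([[.07,.075,.105],[-.07,.075,.105],[-.07,-.075,.105],[.07,-.075,.105]])
    return o+discs@Rc.T,o+rim@Rc.T
def res(p,full=False):
    a,b=model(p);e=[]
    for i in range(2):
        e.append((proj(cal[i],a)-D[i]).ravel());e.append((proj(cal[i],b)-rims[i]).ravel()*.3)
    return np.concatenate(e)
s=least_squares(res,[.51,-.025,.07,13,25,.035],x_scale=[.01,.01,.01,1,1,.01],loss='soft_l1')
print(np.round(s.x,4));print(np.round(res(s.x),1))
for tilt in (25,):
    f=lambda q:res(np.r_[q[:4],tilt,q[4]])
    s2=least_squares(f,np.r_[s.x[:4],s.x[5]],x_scale=[.01,.01,.01,1,.01],loss='soft_l1');print(np.round(s2.x,4),s2.cost,s.cost)
Rc=carton_R(s2.x[3]);sl=s2.x[:3]+Rc@[0,0,.052];print('slot',sl)
pickle.dump((s2.x[:3],Rc,s2.x[3]),open('carton.pkl','wb'))
for i in range(2):
    sc=lambda x,y,z:proj(cal[i],s2.x[:3]+Rc@[x,y,z])[0]
    P=[sc(a*.0535,b*.0065,.052) for a,b in((1,1),(1,-1),(-1,-1),(-1,1))]
    im=cv2.imread(f'pics/w{i}.png');c0=np.mean(P,0).astype(int)-[90,75]
    K=4.4
    im=cv2.resize(im[c0[1]:c0[1]+136,c0[0]:c0[0]+180],None,fx=K,fy=K,interpolation=cv2.INTER_CUBIC)
    T=lambda q:np.int32(np.round((np.array(q)-c0+.5)*K))
    cv2.polylines(im,[T(P)],True,(0,255,0),1);cv2.polylines(im,[T(proj(cal[i],model(np.r_[s2.x[:4],25,s2.x[4]])[1]))],True,(255,0,255),1)
    for q in D[i]: cv2.circle(im,tuple(int(v) for v in T(q)),2,(0,0,255),-1)
    cv2.imwrite(f'pics/ov{i}.png',im)
E
python3 fit.py
```

```text
[[282.0, 123.5], [283.2, 149.8], [284.4, 175.5], [357.9, 122.1], [357.7, 148.5], [357.3, 174.1]]
[[312.6, 84.2], [313.2, 112.0], [313.8, 138.9], [390.4, 83.1], [389.6, 110.8], [388.7, 137.6]]
[ 0.498  -0.033   0.0509 14.1417 25.6211  0.0349]
[ 0.3  0.1  0.3  0.2  0.1  0.  -0.4 -0.  -0.4  0.1 -0.2  0.1 -0.6 -0.2
  0.4  0.5 -0.8  0.8  0.5 -1.1  0.4  0.   0.4 -0.1  0.3 -0.1 -0.3 -0.1
 -0.2 -0.1 -0.1 -0.  -0.3 -0.4  0.3 -0.3 -0.   0.9  0.5 -0.7]
[ 0.4986 -0.0328  0.0507 14.1422  0.0349] 2.9651263752060704 2.928687706664494
slot [ 0.51989663 -0.02744439  0.09784956]
```

View pics/ov0.png

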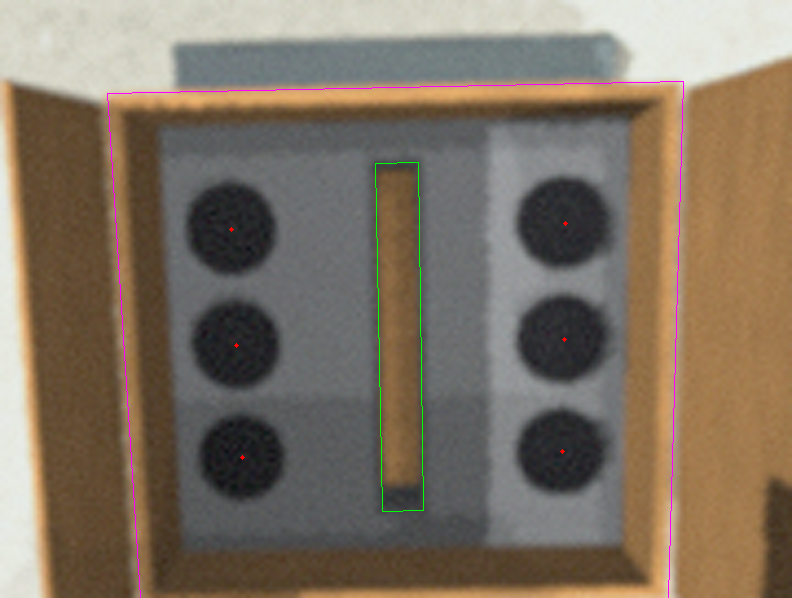

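The overlay matches the slot, rim and discs to within a pixel. Now I'll look at the rack from two wrist positions and work out the flap angles.

Run:
```python
from h import *
import pickle
cal=pickle.load(open('cal.pkl','rb'));o,Rc,yaw=pickle.load(open('carton.pkl','rb'))
for name,s,z,L,px in(('long',-1,.109,.102,[[(431,81),(424,221)],[(487,15),(476,183)]]),('short',1,.105,.055,[[(233,91),(243,220)],[(273,37),(279,174)]])):
    f=lambda a:np.concatenate([(proj(cal[i],o+np.array([[x,s*(.075-L*np.cos(a[0])),z+L*np.sin(a[0])] for x in(.068,-.068)])@Rc.T)-px[i]).ravel() for i in range(2)])
    r=least_squares(f,[1.9]);print(name,r.x,np.round(r.fun,1))
Rt=down(3);out=[]
q=kin.solve_ik([.42,.315,.33],Rt);print(q)
s=telemetry.observe()
arm.move_joints(q)
for i,(x,y) in enumerate([(.42,.315),(.36,.345)]):
    if i: arm.move_l([x,y,.30],Rt,feed=.2)
    c=optics.get_calibration('wrist');im=optics.snapshot('wrist');out.append(c)
    cv2.imwrite(f'pics/r{i}.png',im[:,:,::-1])
    for t in("tall_panel","low_panel","rack"):
        r=optics.masks_of(t,'wrist')
        print(t,[(np.round(d['extent']).tolist(),round(d['conf'],2)) for d in r[:2]])
    e=proj(c,[.46,.315,.05])[0]
    u,v=np.int32(np.clip(e-[95,75],0,[450,250]));print(u,v)
    cv2.imwrite(f'pics/rc{i}.png',cv2.resize(im[v:v+150,u:u+190,::-1],None,fx=4,fy=4,interpolation=cv2.INTER_CUBIC))
pickle.dump(out,open('calr.pkl','wb'));print(telemetry.observe()['t'])
```

```text
long [1.75295996] [ 2.3 -3.3 -0.5 14.8  1.5 -1.7 -2.2 -0.8]
short [1.74536959] [-0.6 -1.7 -0.1  1.9 -0.  -3.   0.3  1.9]
[ 3.03514097e+01  1.50191322e+01  8.20562857e+01 -2.54444375e-14
  8.29245821e+01  1.17351410e+02]
tall_panel [([282.0, 104.0, 301.0, 185.0], 0.59)]
low_panel []
rack [([267.0, 94.0, 357.0, 187.0], 0.83), ([284.0, 103.0, 304.0, 183.0], 0.23)]
223 70
tall_panel [([312.0, 50.0, 322.0, 140.0], 0.75)]
low_panel [([357.0, 54.0, 367.0, 138.0], 0.56)]
rack [([287.0, 49.0, 384.0, 151.0], 0.62), ([535.0, 2.0, 640.0, 150.0], 0.23)]
249 26
7.425
```

View pics/rc0.png

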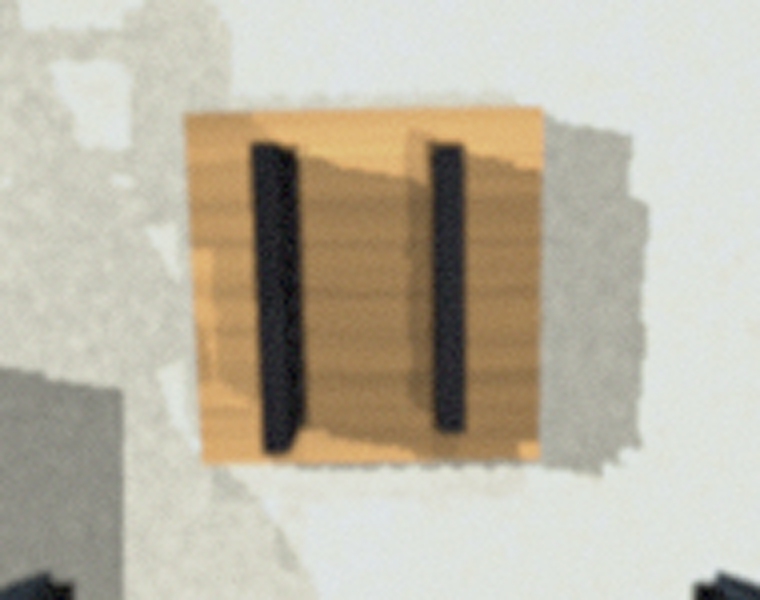

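View pics/rc1.png

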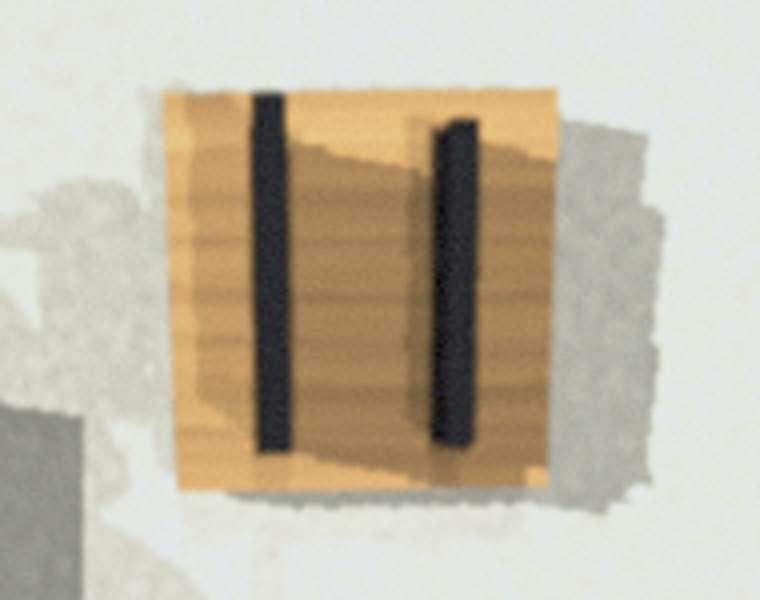

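The rack views put the rack top corners at rc0 (186,114), (543,107), (203,465) and (540,458). The tall panel's top edge runs (252,145)–(264,453) in rc0 and (254,93)–(257,452) in rc1. With both flaps at only about 100°, the 178 mm gripper body would hit their edges during insertion. I'll fit the rack, then open both flaps wider first.

```bash
cat > flaps.py <<'E'
from h import *
import pickle
cal=pickle.load(open('calr.pkl','rb'));o,Rc,yaw=pickle.load(open('carton.pkl','rb'))
org=np.array([[223,70],[249,26]])
up=lambda i,L:org[i]+(np.array(L)+.5)/4-.5
rk=[up(0,[(186,114),(543,107),(203,465),(540,458)]),up(1,[(165,94),(556,89),(178,491),(548,488)])]
pn=[up(0,[(252,145),(264,453)]),up(1,[(254,93),(287,93),(257,452),(291,452)])]
def M(p,pts):
    Z=R.from_euler('z',p[3],degrees=True).as_matrix();return np.r_[p[:2],0]+np.array([[a,b,p[2]] for a,b in pts])@Z.T
rc=[(.065,.065),(.065,-.065),(-.065,.065),(-.065,-.065)]
pc=[[(.05,.005),(-.05,.005)],[(.05,.005),(.05,-.005),(-.05,.005),(-.05,-.005)]]
xs=[.01,.01,.01,1]
fr=least_squares(lambda p:np.concatenate([(proj(cal[i],M(p,rc))-rk[i]).ravel() for i in(0,1)]),[.46,.315,.03,3],x_scale=xs)
fp=least_squares(lambda p:np.concatenate([(proj(cal[i],M(p,pc[i]))-pn[i]).ravel() for i in(0,1)]),[.46,.34,.095,3],x_scale=xs)
print('rack',np.round(fr.x,4),np.round(fr.fun,1));print('panel',np.round(fp.x,4),np.round(fp.fun,1))
Z=R.from_euler('z',fr.x[3],degrees=True).as_matrix();print('panel in rack',Z.T@np.r_[fp.x[:2]-fr.x[:2],0])
pickle.dump((fr.x,fp.x),open('rack.pkl','wb'))
E
python3 flaps.py
python3 - <<'E'
from h import *
import pickle
o,Rc,yaw=pickle.load(open('carton.pkl','rb'));Rt=Rc@np.diag([1,-1,-1.])
C=lambda x,y,z:o+Rc@np.array([x,y,z])
F=lambda:print(round(telemetry.observe()['t'],2),np.round(Rc.T@telemetry.observe()['force'],1))
q=kin.solve_ik(C(0,0,.27),Rt);print(np.round(q,1));arm.move_joints(q);F()
hand.grip(0.0);F()
arm.move_l(C(0,0.03,.156),Rt,feed=.2);F()
arm.move_l(C(0,.084,.156),feed=.12);F()
arm.move_l(C(0,-.05,.156),feed=.25)
arm.move_l(C(0,-.087,.156),feed=.12);F()
arm.move_l(C(0,0.0,.27),feed=.25)
c=optics.get_calibration('wrist');im=optics.snapshot('wrist');cv2.imwrite('pics/fl.png',im[:,:,::-1]);pickle.dump(c,open('calf.pkl','wb'))
for t in("short_flap","long_flap"):print(t,[(np.round(d['extent']).tolist(),round(d['conf'],2)) for d in optics.spot_in(t,'wrist')[:1]])
F()
for s,z,L in((-1,.109,.102),(1,.105,.055)):
  for a in(1.8,2.0,2.2): print(s,a,np.round(proj(c,C(.068,s*(.075-L*np.cos(a)),z+L*np.sin(a)))[0]),end=' ')
E
```

```text
rack [0.4631 0.3212 0.0287 4.0119] [-0.2 -0.2  0.1 -0.1  0.1 -0.2 -0.1  0.1 -0.2  0.3  0.6  0.2 -0.1  0.3
 -0.2 -0.4]
panel [0.4615 0.3513 0.0906 3.6803] [-0.  -0.9 -0.3 -0.1 -0.3  0.3  0.3  0.2  0.2  0.3  0.1  0.2]
panel in rack [0.00057111 0.03010911 0.        ]
[ -2.3  37.7  53.7  -7.4 112.6  72.2]
9.01 [-0.5 -0.2  0.1]
10.38 [ 0.1 -0.1 -1. ]
11.12 [0.5 0.2 1.1]
11.72 [-0.1 -0.3 -0.2]
12.86 [ 0.1 -0.1 -1.2]
short_flap [([204.0, 123.0, 251.0, 252.0], 0.81)]
long_flap []
13.73 [ 0.  -0.4  0.9]
-1 1.8 [455. 124.] -1 2.0 [477. 124.] -1 2.2 [493. 125.] 1 1.8 [216. 124.] 1 2.0 [206. 124.] 1 2.2 [198. 124.]
```

Run:
```python
import cv2,numpy as np
im=cv2.imread('pics/fl.png').astype(int)
for r in (128,135,145):
    d=im[r,:,2]-im[r,:,0]; print(r,[c for c in range(180,520) if (d[c]>35)!=(d[c-1]>35)])
```

```text
128 [203, 252, 253, 255, 256, 258, 376, 492]
135 [204, 258, 376, 492]
145 [205, 252, 253, 259, 313, 322, 376, 491]
```

Both flaps are now open, short at about 2.07 rad and long at about 2.18 rad. Next I'll grasp the panel.

Run:
```python
from h import *
import pickle
o,Rc,yaw=pickle.load(open('carton.pkl','rb'));Rt=Rc@np.diag([1,-1,-1.])
r,p=pickle.load(open('rack.pkl','rb'))
C=lambda x,y,z:o+Rc@np.array([x,y,z])
F=lambda:print((s:=telemetry.observe()) and round(s['t'],2),np.round(s['force'],1),round(s['width'],4),round(s['grasp_force'],1))
D=down(3.8);x,y=p[:2]
arm.move_to([x,y,.2],D);hand.grip(.04);F()
arm.move_l([x,y,.077],D,feed=.15);F()
hand.grip(0);F()
arm.move_l([x,y,.12],feed=.1);F()
arm.move_l([x,y,.31],feed=.3);F()
q=kin.solve_ik(C(0,0,.27),Rt);print(np.round(q,1));arm.move_joints(q);F()
arm.move_l(C(0,0,.18),Rt,feed=.2);F()
c=optics.get_calibration('wrist');im=optics.snapshot('wrist');cv2.imwrite('pics/hold.png',im[:,:,::-1]);pickle.dump(c,open('calh.pkl','wb'))
for t in("tall_panel",):print(t,[(np.round(d['extent']).tolist(),round(d['conf'],2)) for d in optics.spot_in(t,'wrist')[:2]])
# expected panel outline
print(np.round(proj(c,[C(a,b,z) for z in(.113,.198) for a in(.05,-.05) for b in(.005,-.005)])).tolist())
sc=optics.snapshot('scene');cv2.imwrite('pics/hold_s.png',sc[:,:,::-1])
a=cv2.resize(im[60:330,190:500,::-1],None,fx=1.5,fy=1.5);b=cv2.resize(sc[60:240,230:400,::-1],None,fx=2,fy=2)
H=max(a.shape[0],b.shape[0]);pad=lambda m:cv2.copyMakeBorder(m,0,H-m.shape[0],0,0,0)
m=np.hstack([pad(a),pad(b)]);m=cv2.resize(m,None,fx=min(1,790/m.shape[1]),fy=min(1,790/m.shape[1]));cv2.imwrite('pics/m1.png',m);print(m.shape)
```

```text
15.96 [ 0.2 -0.2 -0.3] 0.0396 0.0
16.93 [ 0.  -0.8 -0.6] 0.04 0.0
17.49 [-0.8 -0.1  3.3] 0.01 30.0
18.07 [-0.5 -1.1 -2.5] 0.01 30.0
18.86 [ 0.6 -0.3 -1.5] 0.0095 30.0
[ -2.3  37.7  53.7  -7.4 112.6  72.2]
20.29 [-0.1 -0.  -0.4] 0.0095 30.0
20.89 [ 0.4 -0.  -1.6] 0.0098 30.0
tall_panel [([306.0, 149.0, 333.0, 304.0], 0.7)]
[[311.0, 149.0], [324.0, 149.0], [311.0, 272.0], [324.0, 272.0], [307.0, 162.0], [328.0, 162.0], [308.0, 344.0], [326.0, 344.0]]
(397, 790, 3)
```

View pics/m1.png

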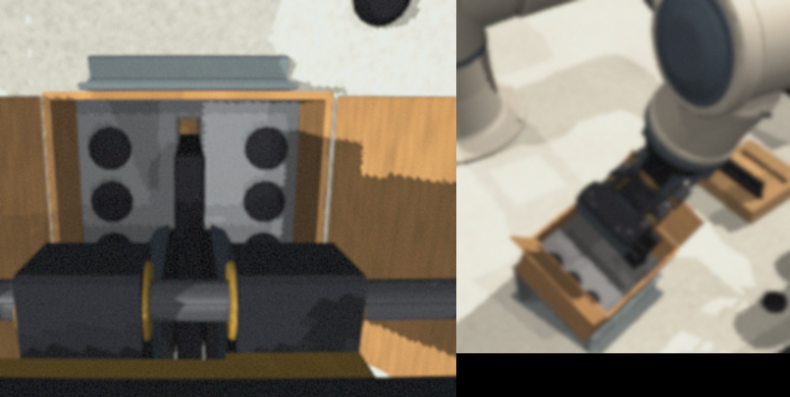

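The panel is held squarely over the slot. Its far lower edge is at row 149, as predicted, and it is centred in y. Now I'll insert it with force checks.

Run:
```python
from h import *
import pickle
o,Rc,yaw=pickle.load(open('carton.pkl','rb'));Rt=Rc@np.diag([1,-1,-1.])
C=lambda x,y,z:o+Rc@np.array([x,y,z])
def st():
    s=telemetry.observe();return s,Rc.T@s['force'],Rc.T@(np.array(s['ee_pos'])-o)
arm.move_l(C(0,0,.124),Rt,feed=.12)
z=.124;s,f0,_=st()
while z>.0665:
    z-=.004;arm.move_l(C(0,0,z),feed=.06);s,f,p=st()
    print(round(s['t'],2),round(z,3),np.round(f-f0,1),np.round(p,4),round(s['width'],4))
    if f[2]-f0[2]>12 or np.abs((f-f0)[:2]).max()>15: break
```

```text
21.91 0.12 [ 0.3 -0.4  1.1] [ 1.000e-04 -0.000e+00  1.203e-01] 0.0097
22.16 0.116 [0.8 0.  1.1] [-1.000e-04  1.000e-04  1.158e-01] 0.0103
22.41 0.112 [ 0.1 -0.3  1.4] [-1.000e-04  1.000e-04  1.117e-01] 0.0098
22.66 0.108 [ 0.4 -1.   1.9] [-1.000e-04  0.000e+00  1.077e-01] 0.01
22.91 0.104 [ 0.8 -1.   1.9] [-1.000e-04  0.000e+00  1.037e-01] 0.01
23.16 0.1 [ 0.1 -1.6  1.9] [-0.0001  0.0001  0.0997] 0.0097
23.41 0.096 [-0.1 -0.6  1.1] [-0.0001  0.0001  0.0957] 0.01
23.66 0.092 [ 0.1 -0.6  2. ] [-0.0001  0.      0.0917] 0.0096
23.91 0.088 [ 0.8 -1.1  2. ] [-0.0001  0.      0.0877] 0.0099
24.16 0.084 [ 0.9 -0.6  1.4] [-0.0001  0.      0.0837] 0.0099
24.41 0.08 [ 1.1 -0.1  1.9] [-0.0001  0.      0.0797] 0.0096
24.66 0.076 [ 0.3 -0.8  1.1] [-0.0001  0.      0.0757] 0.0102
24.91 0.072 [ 0.3 -0.5  2.4] [-0.0001  0.      0.0717] 0.0097
25.16 0.068 [-0.5  1.3 14.2] [ 0.0006 -0.0001  0.0691] 0.0097
```

The panel is home, with contact at TCP z of about 0.069. I'll release it, give it a light closed-finger push to confirm, then close the short flap along an arc.

```bash
cat > close.py <<'E'
from h import *
import pickle
o,Rc,yaw=pickle.load(open('carton.pkl','rb'));Rt=Rc@np.diag([1,-1,-1.])
C=lambda x,y,z:o+Rc@np.array([x,y,z])
def st(msg=''):
    s=telemetry.observe();f=Rc.T@s['force'];p=Rc.T@(np.array(s['ee_pos'])-o)
    print(round(s['t'],2),msg,np.round(f,1),np.round(p,4));return f
TIP=.014;HW=.0135
def go(y,tipz,feed): arm.move_l(C(0,y,tipz+TIP),Rt,feed=feed);return st(f'y{y:.3f} tip{tipz:.3f}')
def sweep(s,hz,r0,r1,y0,tip0):
    go(s*y0,tip0+.12 if s>0 else .25,.35)
    go(s*y0,tip0,.3)
    go(s*(.078+HW),hz+r0,.2)
    for a in (70,50,32,16,6,0):
        r=r0+(r1-r0)*(90-a)/90;a=np.radians(a)
        y=.075-r*np.cos(a)+.003*np.sin(a);z=hz+r*np.sin(a)+.003*np.cos(a)
        f=go(s*(y+HW),z,.12)
        if abs(f).max()>15: print('STOP');return
    go(s*(y+HW),z+.12,.3)
E
python3 - <<'E'
from close import *
print([kin.solve_ik(C(0,y,z),Rt) is not None for y,z in((.135,.27),(.135,.149),(-.165,.27),(-.165,.164))])
hand.grip(.026);st('released')
arm.move_l(C(0,0,.13),Rt,feed=.15)
hand.grip(0);f0=st('closed')
go(0,.092,.15)
for z in(.0905,.089,.0875):
    f=go(0,z,.05)
    if f[2]-f0[2]>8: break
go(0,.20,.3)
sweep(1,.105,.040,.042,.135,.135)
im=optics.snapshot('wrist');c=optics.get_calibration('wrist');cv2.imwrite('pics/s1.png',im[:,:,::-1])
for n in('wrist','scene','top'):
    if n!='wrist': cv2.imwrite(f'pics/s1{n}.png',optics.snapshot(n)[:,:,::-1])
    print(n,[(np.round(d['extent']).tolist(),round(d['conf'],2)) for d in optics.spot_in('short_flap',n)[:1]])
    cc=optics.get_calibration(n)
    print({a:np.round(proj(cc,[C(x,.075-.055*np.cos(a),.105+.055*np.sin(a)) for x in(.068,-.068)])).tolist() for a in(0,.15,.3)})
E
```

```text
[True, True, True, True]
25.62 released [ 0.3 -0.7 -0.5] [-0.0001  0.      0.0679]
26.73 closed [-0.1  0.2  0. ] [-0.      0.      0.1299]
27.04 y0.000 tip0.092 [ 0.3 -1.1  0.8] [-3.000e-04  1.000e-04  1.058e-01]
27.29 y0.000 tip0.090 [ 0.4  0.6 -0.2] [ 2.000e-04 -1.000e-04  1.051e-01]
27.54 y0.000 tip0.089 [-0.2  0.5 -0.1] [-0.      0.      0.1031]
27.79 y0.000 tip0.087 [-4.2  0.4 13.9] [ 1.000e-04 -2.000e-04  1.028e-01]
28.32 y0.000 tip0.200 [ 0.3  1.1 -1.3] [ 1.000e-04 -0.000e+00  2.142e-01]
28.88 y0.135 tip0.255 [-0.4 -1.  -0.6] [-2.000e-04  1.357e-01  2.680e-01]
29.43 y0.135 tip0.135 [ 0.7 -0.4  1.2] [1.000e-04 1.341e-01 1.496e-01]
29.81 y0.091 tip0.145 [-0.6  0.2  0.8] [0.0006 0.0905 0.1606]
30.07 y0.077 tip0.144 [ 1.6  0.4 -0.4] [1.000e-04 7.760e-02 1.582e-01]
30.34 y0.065 tip0.138 [ 0.6 -0.1  1.3] [-0.0002  0.0646  0.152 ]
30.6 y0.055 tip0.129 [-0.2  0.8 -0.3] [-0.0002  0.0552  0.1431]
30.85 y0.049 tip0.119 [ 0.5 -0.3 -0.1] [-0.0002  0.0495  0.1332]
31.1 y0.047 tip0.112 [-0.5  0.4  0.1] [-1.000e-04  4.730e-02  1.263e-01]
31.35 y0.046 tip0.108 [-0.9 -0.1 -0.3] [-0.      0.0465  0.1219]
31.9 y0.046 tip0.228 [-0.9  0.1 -0.3] [0.     0.0466 0.2422]
wrist [([288.0, 122.0, 348.0, 250.0], 0.83)]
{0: [[346.0, 123.0], [343.0, 257.0]], 0.15: [[346.0, 123.0], [343.0, 260.0]], 0.3: [[344.0, 123.0], [342.0, 264.0]]}
scene [([258.0, 151.0, 341.0, 236.0], 0.71)]
{0: [[329.0, 198.0], [293.0, 160.0]], 0.15: [[331.0, 197.0], [294.0, 159.0]], 0.3: [[332.0, 195.0], [295.0, 157.0]]}
top [([308.0, 236.0, 327.0, 251.0], 0.49)]
{0: [[314.0, 191.0], [330.0, 246.0]], 0.15: [[313.0, 189.0], [329.0, 245.0]], 0.3: [[312.0, 187.0], [328.0, 244.0]]}
```

The panel's top edge is at z = 0.0888 against a nominal 0.089, so it's home. I'll press the short flap to make sure it lies flat, then close the long flap.

Run:
```python
from close import *
def press(y,z0,zmin):
    go(y,z0,.25);z=z0
    while z>zmin:
        z-=.0015;f=go(y,z,.04)
        if f[2]>4: return True
    return False
ok=press(.046,.1095,.103)
go(.046,.235,.3)
if ok:
    sweep(-1,.109,.046,.075,.167,.150)
    ok=press(-.0135,.1135,.1065)
    go(-.0135,.24,.3);print(ok)
for n in('wrist','scene'):
    im=optics.snapshot(n);cv2.imwrite(f'pics/e{n}.png',im[:,:,::-1])
cc=optics.get_calibration('wrist');im=cv2.imread('pics/ewrist.png')
q=np.int32(np.round(proj(cc,[C(.068,-.075,.112),C(.068,.027,.112),C(-.068,.027,.112),C(-.068,-.075,.112)])));print(q.tolist())
b=cv2.resize(cv2.imread('pics/escene.png')[80:240,230:400],None,fx=2,fy=2);a=im[50:370,150:550]
cv2.imwrite('pics/m2.png',np.hstack([a,b]))
```

```text
32.83 y0.046 tip0.110 [0.3 0.5 0.4] [-0.0003  0.046   0.1233]
33.08 y0.046 tip0.108 [-0.1  0.3 -0.5] [0.     0.046  0.1219]
33.33 y0.046 tip0.106 [-4.1  1.  14.1] [1.000e-04 4.600e-02 1.216e-01]
33.9 y0.046 tip0.235 [ 0.4  0.  -1. ] [2.000e-04 4.600e-02 2.489e-01]
34.66 y-0.167 tip0.250 [-0.   0.  -0.4] [-2.000e-04 -1.670e-01  2.627e-01]
35.14 y-0.167 tip0.150 [-0.3 -0.3  0.7] [ 1.000e-04 -1.661e-01  1.651e-01]
35.67 y-0.091 tip0.155 [-0.  -0.6 -1. ] [ 0.0005 -0.0913  0.1706]
35.98 y-0.073 tip0.159 [ 0.4 -0.3 -0.8] [ 1.000e-04 -7.360e-02  1.736e-01]
36.3 y-0.053 tip0.156 [-0.8 -0.3 -0.4] [-1.00e-04 -5.28e-02  1.70e-01]
36.62 y-0.035 tip0.146 [-0.1 -0.4 -0.9] [-1.000e-04 -3.530e-02  1.597e-01]
36.93 y-0.022 tip0.131 [-1.4  0.8 -0.3] [-1.000e-04 -2.240e-02  1.452e-01]
37.19 y-0.016 tip0.120 [-0.5  0.5  0.4] [-1.000e-04 -1.640e-02  1.337e-01]
37.44 y-0.013 tip0.112 [-1.2 -0.4  0.2] [ 0.     -0.0137  0.1263]
37.99 y-0.013 tip0.232 [-0.2  1.4 -1.2] [ 0.     -0.0136  0.2464]
38.62 y-0.013 tip0.114 [-0.2 -0.5  0.2] [-0.0008 -0.0133  0.1264]
38.87 y-0.013 tip0.112 [-2.8  1.2  7. ] [-0.0004 -0.0134  0.1257]
39.44 y-0.013 tip0.240 [-0.8 -0.6 -0.3] [ 1.000e-04 -1.350e-02  2.534e-01]
True
[[382, 123], [275, 123], [280, 255], [375, 255]]
```

View pics/m2.png

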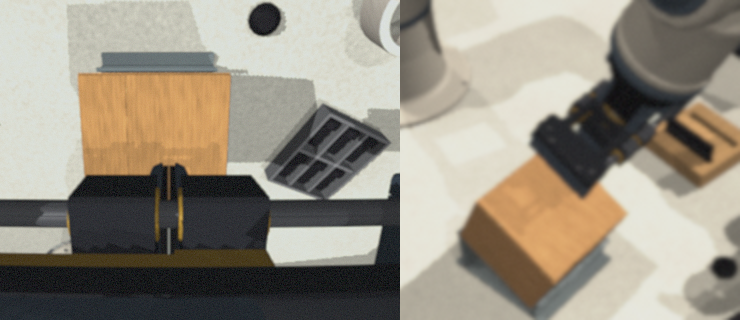

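The wrist half of the picture shows the carton top flat and closed, spanning (80,73)–(230,175). The scene half shows both flaps shut and the low panel still in the rack. Pressing met a hard stop at flap-top height on both flaps.

```bash
python3 -c "
from rig import arm
print(arm.sign_off())"
```

```text
the job is handed in; nothing more can be done
None
```

The tall panel is home in the carton slot, the short flap and then the long flap were closed flat, and I handed the job in at about 39 s of robot time; the low panel, mug and tape were never touched.

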